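# Dip the pump's gauge rod and hold it up for reading

### The job

Take the gauge rod from its cradle and slide it gently down the slanting guide tube of the little pump until its collar rests on the tube's mouth, then draw it fully out again. Finish while still holding the rod in the gripper: keep it still and level, scale side up, with its tip over the middle of the glass dish and about 15 cm above the worktop, clear of the dish, the pump and the cradle. Leave the dish and the other things where they stand.

Things in the scene. Friction and masses are not known exactly. Their poses are not given: they have to be found in the camera images.
- gauge_rod: Gauge rod, 221 mm, 0.08 kg: black handle 100 long, 14 wide (y), 16 high (z); then a steel collar, a disc 28 across and 6 thick; then a round steel shaft 8 across, 115 long, with rounded tip. Origin in the middle of the handle; x along the rod to the tip, z out of the scale side (up at the start). It starts lying level in the cradle's open slots, its axis 85 mm above the worktop.
- rod_handle (a point): Middle of the rod's handle (same point and axes as gauge_rod). Grip here across the 14 mm width (along y) from above, clear of the cradle's posts, and lift straight up out of the slots.
- rod_collar (a point): Centre of the collar's front face, which seats on the tube's mouth; 56 mm from the handle's middle along the rod's x.
- rod_tip (a point): Very tip of the rod, 171 mm from the handle's middle along the rod's x.
- cradle: Fixed aluminium cradle: base plate 190 x 50 x 8 mm and two slotted posts, each 9 mm thick, 36 mm wide and 92 mm high, 41 mm behind and 105 mm ahead of its origin along x. Origin on the worktop below the handle's middle (to 3 mm); x points along the resting rod to its tip, z up. To its right (y below -0.05) a computer tower 0.36 m high stands on the worktop.
- pump: Fixed small grey pump, 94 x 110 mm on the worktop, 154 mm high with the motor on top. Origin at the centre of its underside; the guide tube rises from its -y side, z up.
- guide_tube: Fixed steel tube rising at 35 degrees above level. Origin at the centre of its open mouth, 135 mm above the worktop; z points out of the tube along its axis, up and away from the pump. Bore 12 mm, flaring to 21 mm over the last 10 mm; outside 20 mm, 29 mm at the mouth. The collar stops on the mouth's rim with the whole 115 mm shaft inside; the rod's x is then opposite to this z.
- dish: Loose shallow glass dish, 94 mm across, 24 mm high. Origin at the centre of its underside.
- label_tape: Bystander: ring of label tape, 68 mm across, 19 mm high; origin at the centre of its underside.
- marker: Bystander: lying marker pen, 124 mm long; origin at the centre of its underside.
- spanner: Bystander: lying small spanner, 119 mm long; origin at the centre of its underside.
- beaker_50: Bystander: small grey beaker, 45 mm across, 58 mm high; origin at the centre of its underside.
- reagent_1: Bystander: dark reagent bottle, 66 mm across, 191 mm high; origin at the centre of its underside.
- timer: Bystander: square kitchen-style timer, 66 x 66 x 25 mm; origin at the centre of its underside.
There are look-alikes about, which are no part of the job. Of the things that look like the cradle, the larger one is meant.

How it is judged (in metres and radians):
On the way, in this order (a step that is already met when the one before it is completed fails the run):
1. the rod is in the guide tube with its collar resting on the mouth (z of rod_collar in the frame of guide_tube below 0.003 m and distance between rod_collar and guide_tube below 0.006 m and angle between the x axis of gauge_rod and the z axis of guide_tube, either way round below 0.07 rad), for 0.1 s.
2. the rod is drawn fully out of the tube (z of rod_tip in the frame of guide_tube above 0.005 m and contact force between gauge_rod and pump below 0.2 N and contact force between the fingers and gauge_rod above 1 N), for 0.1 s.
At the end, for the whole second after the job is handed in: The rod is still gripped by the fingers (over 1 N) and touches neither pump, cradle nor dish; it is level and scale side up within 10 degrees and still; its tip is within 30 mm of the dish's centre seen from above and 11 to 19 cm above the worktop; the dish stands within 30 mm of where it stood (angle between gauge_rod's own z axis and vertical below 0.17 rad and horizontal distance between rod_tip and dish below 0.03 m and height (world z) of rod_tip between 0.11 and 0.19 m and contact force between the fingers and gauge_rod above 1 N and contact force between gauge_rod and dish below 0.1 N and contact force between gauge_rod and pump below 0.1 N and contact force between gauge_rod and cradle below 0.1 N and linear speed of gauge_rod below 0.02 m/s and angular speed of gauge_rod below 0.15 rad/s and distance of dish from where it was at the start of the episode below 0.03 m); the arm keeps its last pose, push and grip.
It fails at once if the rod is forced against the pump or its tube with more than 40 N (contact force between gauge_rod and pump above 40 N).
It fails at once if a bystander or the dish is shifted more than 30 mm (distance of any of label_tape, marker, spanner, beaker_50, reagent_1, timer, dish from where it was at the start of the episode above 0.03 m).
It also fails if it takes over 50 s, if anything falls off the work surface, if the arm or the gripper's body presses on something with over 40 N, if the wrist force passes 120 N, or if a joint passes its speed limit or range.

### The arm

A 6-joint arm with a two-finger parallel gripper is mounted at the origin on a cart in front of the work surface, level with it; the furniture and walls round the work are solid. World frame = base frame: x ahead of the robot, y to its left, z up, the work surface at z = 0. Lengths are in m, angles in degrees, forces in N, time in s.
With the tool pointing down it reaches from about 0.325 to 0.9 m from the base axis. Payload 6.1 kg.
Tool frame: the origin (TCP) lies on the centre line of the jaws, within the pads' length; the fingertips stand 22 mm ahead of it and the grasp point (between the pads) lies 3 mm ahead of it (env.tip_extent is the distance from the TCP to the fingertips, in m); z points along the fingers, y is the line along which they close (so a half turn about z gives the same grasp; the last joint's range is limited). The gripper opens to 87 mm and grips with 3 to 60 N. Pads are 19 mm wide; open, the fingers measure 117 mm over their backs; the gripper's body (75 mm by 190 mm) begins 51 mm behind the grasp point.
Start: joints at [-70.823, 12.628, 87.462, -0, 79.91, -7.225], TCP at [0.278, -0.56, 0.245] pointing down, gripper open.
Joint ranges: [-170.65, 170.65], [-52.31, 119.04], [5.05, 147.46], [-71.25, 251.25], [11.57, 151.72], [-153.62, 153.62]. Speed limits (degrees/s): [147.25, 147.25, 172.46, 180, 180, 180].

### API

Orientations are given as a 3x3 rotation matrix whose columns are the frame's x, y, z axes.
In Python, from station import env gives the robot as it stands. The module is installed in compiled form; this text tells all that it offers.
- The arm moves only by the tool move_arm, never from a script. Its arguments are lists of equal length, an entry for each row: "translation": the shift along the tool's x, y, z in m, a list of three; "delta_rot": the turn, a rotation vector about the tool's x, y, z in degrees, a list of three. In form: {"translation": [[dx, dy, dz], ...], "delta_rot": [[rx, ry, rz], ...]}. A call has 1 to 20 rows; each row shifts and turns the commanded pose from where the row before left it, along the tool's axes as they then stand; what a row does not reach is not made up. A row lasts 1/10 s, in which the tool goes at most 50 mm and 8.59 degrees, less where a joint would pass 70% of its speed; a pose out of reach is approached as far as the arm can. A call with a gripper value outside its range is refused whole. "fingers" is the opening, from 0 (shut) to 1 (fully open), set as the call begins (left out, the last holds). The fingers move at their own pace and stop on an object; the grip force is fixed at half the most. Time passes only in rows, so rows that do not move let the fingers close. It gives the time, the measured TCP pose, the force, the opening and the grip force at its end, in the units of the state.
- env.observe(): the state, without advancing time (a new reading comes with each control period).
- env.grab_frame(name): name is "scene" or "top" or "wrist"; returns a dict with "pixels" (384x512x3 uint8, red, green, blue), "depth" (384x512 float32, m along the optical axis (not along the pixel's ray), 0 where there is no reading), "vertical_fov" (degrees; the focal length in pixels is half the picture's height over the tangent of half this angle, whatever the lens; pixels are square), "cx", "cy" (the principal point, pixels), "position" and "rotation" of the camera in the world. Camera axes: x right, y up, looking along -z (the intrinsics and any distortion apply to the point x, -y, -z); pixel columns grow to the right and rows downward; lengths in m; the calibration is good to about 2 mm. A picture is of the moment at which its call begins.
- env.sign_off(): hands the job in; it is judged then, once.
The state is a dict: "time": time; "joints": joint angles; "dq": joint speeds; "joint_torque": joint torques, N m; "eef_pos": TCP position; "eef_rot": TCP orientation; "contact_force": force on the tool from outside, world axes, zero at the start; "wrist_torque": the same for the moment, N m; "opening": finger opening in m; "grasp_force": force on a finger pad.
Only numpy, scipy, OpenCV 4.12 (cv2) and the standard library are available. Lean on these libraries where they do the work, as an engineer would, in place of code of your own. Each camera call takes 0.05 s, during which the arm holds its last target. There are 200 camera calls.

## Working session

There is one attempt and no reset: what is moved stays moved. The work goes in short steps, Python scripts to look and compute and a tool call to move; the robot and the scene stay as the last step left them, time stands still between calls to the robot, and variables do not carry over. Pictures are saved under pics/ and viewed, at most 10 in all, crops included, and the job is handed in when it is done.

Besides the shell and the picture viewer there is one more tool, called as name(argument=value, ...) on one line, values as JSON. move_arm: Moves the arm, as the interface text tells. Its arguments: {"type":"object","properties":{"translation":{"type":"array","items":{"type":"array","items":{"type":"number"}}},"delta_rot":{"type":"array","items":{"type":"array","items":{"type":"number"}}},"fingers":{"type":"number"}},"required":["translation","delta_rot"]}

```bash
mkdir -p pics; cat > h.py <<'E'
from station import env
import numpy as np, cv2
def grab(n,save=None):
    f=env.grab_frame(n)
    np.savez(f'/tmp/{n}.npz',**f)
    if save: cv2.imwrite(f'pics/{save}.png',f['pixels'][:,:,::-1])
    return f
def cloud(f):
    H,W=f['depth'].shape; fl=H/2/np.tan(np.radians(float(f['vertical_fov']))/2)
    v,u=np.mgrid[:H,:W]; d=f['depth']
    P=np.stack([(u-f['cx'])/fl*d,-(v-f['cy'])/fl*d,-d],-1)
    X=P@np.array(f['rotation']).T+f['position']; X[d==0]=np.nan
    return X
E
python3 - <<'E'
from h import *
a=grab('scene');b=grab('top')
for f in(a,b):print({k:v for k,v in f.items() if k not in('pixels','depth')})
cv2.imwrite('pics/a.png',a['pixels'][:,:,::-1]);cv2.imwrite('pics/b.png',b['pixels'][:,:,::-1])
print(env.observe(),env.tip_extent)
E
```

```text
{'vertical_fov': 54.16424030904927, 'cx': 254.11762997840506, 'cy': 185.46133666337158, 'position': array([-0.55512705, -0.48487696,  0.66240237]), 'rotation': array([[ 0.36053812,  0.39067797, -0.84698465],
       [-0.93272143,  0.14462353, -0.33032524],
       [-0.00655689,  0.90909557,  0.41653601]])}
{'vertical_fov': 45.91114875533426, 'cx': 256.9237980308335, 'cy': 191.23760442826614, 'position': array([ 0.32565622, -0.04323206,  1.36716569]), 'rotation': array([[ 0.03731343,  0.97693918, -0.21023213],
       [-0.9993003 ,  0.03701994, -0.00533263],
       [ 0.00257313,  0.21028401,  0.97763695]])}
{'time': 0.1, 'joints': array([-7.08215472e+01,  1.26713702e+01,  8.75187758e+01, -9.24650553e-05,
        7.99105991e+01, -7.22502160e+00]), 'dq': array([ 0.02803692, -0.14916041, -0.0846484 ,  0.06176209,  0.07964545,
       -0.03008329]), 'joint_torque': array([ 6.62910206e-04, -4.95943129e+01, -3.88520193e+01,  7.01896660e-02,
        5.15235553e-02, -4.95387633e-05]), 'eef_pos': array([ 0.27775482, -0.55931056,  0.24354363]), 'eef_rot': array([[ 8.95684733e-01,  4.44689243e-01, -5.79133203e-04],
       [ 4.44689566e-01, -8.95683222e-01,  1.66022341e-03],
       [ 2.19563598e-04, -1.74457125e-03, -9.99998454e-01]]), 'contact_force': array([-0.47709547, -0.05793115, -0.13965371]), 'wrist_torque': array([ 0.01347143,  0.00526269, -0.05280881]), 'grasp_force': 0.0, 'opening': 0.08710398659617674} 0.022
```

View pics/a.png

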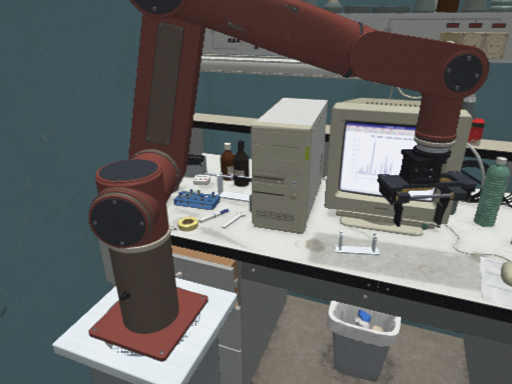

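View pics/b.png

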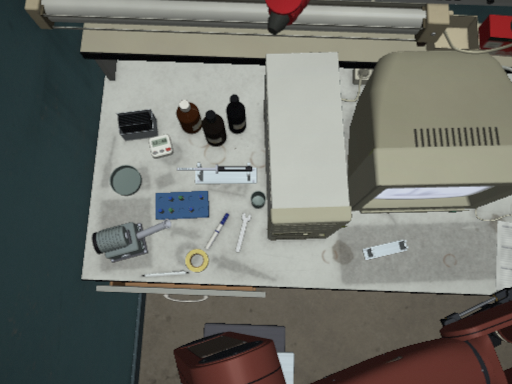

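```bash
python3 - <<'E'
from h import *
f=np.load('/tmp/top.npz');im=f['pixels'][:,:,::-1]
cv2.imwrite('pics/c.png',cv2.resize(im[85:285,75:275],(800,800),interpolation=3)[:,:][:, :] if 0 else cv2.resize(im[130:275,80:273],(796,598),interpolation=3))
X=cloud(f)
for n,(u,v) in dict(handle=(235,168),plate=(225,180),dishc=(126,180),table=(150,230),tube=(150,229),small=(385,249),tower=(300,120),beaker=(258,200),rack=(182,204),pump=(120,240)).items(): print(n,X[v,u].round(3))
np.set_printoptions(suppress=True,linewidth=200)
Z=X[...,2]
# rod pixels
m=(Z>0.068)&(Z<0.11); m[:150]=0;m[190:]=0;m[:,:170]=0;m[:,262:]=0
for c in range(172,262,3):
    r=np.where(m[:,c])[0]
    if len(r):print(c,r.min(),r.max(),np.nanmean(X[r,c],0).round(4))
E
```

```text
handle [0.665 0.03  0.098]
plate [0.649 0.064 0.009]
dishc [ 0.64   0.372 -0.002]
table [0.474 0.257 0.112]
tube [0.477 0.257 0.11 ]
small [ 0.456 -0.426  0.004]
tower [ 0.718 -0.133  0.359]
beaker [ 0.592 -0.04   0.   ]
rack [0.567 0.188 0.023]
pump [0.44  0.327 0.145]
178 168 170 [0.6582 0.1961 0.0883]
181 168 170 [0.6592 0.1879 0.0857]
184 168 170 [0.6592 0.1789 0.0872]
187 168 170 [0.659  0.1698 0.089 ]
190 168 170 [0.6596 0.1612 0.0882]
193 168 170 [0.6604 0.1528 0.0862]
196 168 174 [0.654  0.1432 0.0893]
199 163 176 [0.6588 0.1347 0.0894]
202 168 170 [0.6605 0.1261 0.0896]
205 168 170 [0.6613 0.1175 0.0881]
208 168 170 [0.6619 0.1089 0.0869]
211 168 170 [0.6627 0.1004 0.085 ]
214 168 170 [0.6617 0.0911 0.0904]
217 165 173 [0.6621 0.0824 0.0898]
220 167 171 [0.6622 0.0736 0.091 ]
223 167 171 [0.6625 0.0648 0.0911]
226 167 171 [0.6627 0.0561 0.0916]
229 167 171 [0.6634 0.0475 0.0899]
232 167 171 [0.6631 0.0386 0.0924]
235 167 171 [0.663  0.0298 0.094 ]
238 166 171 [0.6657 0.0213 0.0909]
241 166 171 [0.6672 0.0127 0.0898]
244 166 170 [0.668  0.0039 0.093 ]
247 163 175 [ 0.6655 -0.0049  0.0897]
250 166 171 [ 0.6672 -0.0136  0.0902]
```

View pics/c.png

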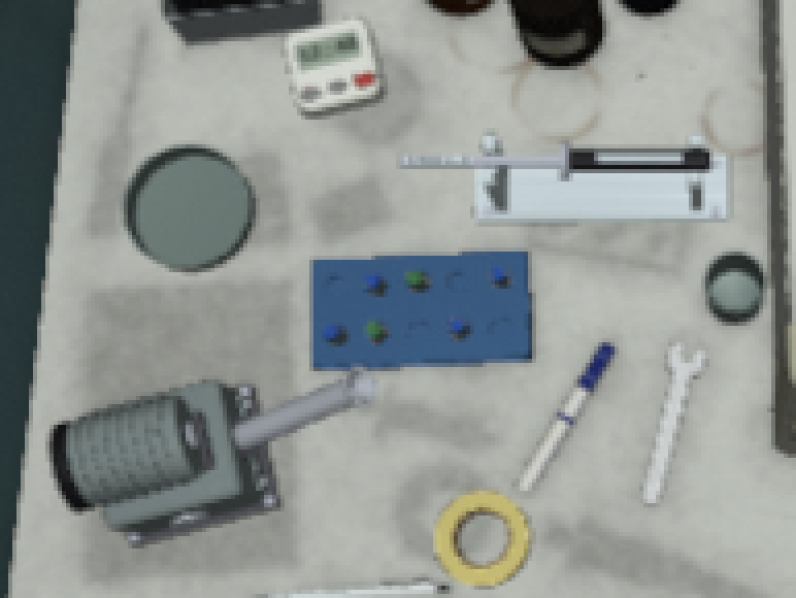

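```bash
cat >> h.py <<'E'
from scipy.spatial.transform import Rotation as Ro
np.set_printoptions(suppress=True,linewidth=200,precision=4)
def toolrot(h,pitch=0):  # h: heading deg of rod x, pitch nose-down deg; tool x=rod x, z=-rod z
    h,p=np.radians([h,pitch])
    x=np.array([np.cos(h)*np.cos(p),np.sin(h)*np.cos(p),-np.sin(p)])
    y=np.array([np.sin(h),-np.cos(h),0]); return np.stack([x,y,np.cross(x,y)],1)
def go(p,R):  # remaining shift/turn in tool axes
    o=env.observe(); Rn=o['eef_rot']; w=Ro.from_matrix(Rn.T@R).as_rotvec(degrees=True)
    print('t',o['time'],'pos',o['eef_pos'],'F',o['contact_force'],'op',o['opening'],'gf',o['grasp_force'],'j',o['joints'])
    print('shift',Rn.T@(np.array(p)-o['eef_pos']),'rot',w)
E
python3 - <<'E'
from h import *
f=np.load('/tmp/top.npz');X=cloud(f);Z=X[...,2]
q=X.reshape(-1,3); q=q[~np.isnan(q[:,0])]
# rod line
m=(q[:,2]>.075)&(q[:,2]<.1)&(abs(q[:,0]-.662)<.012)&(q[:,1]>-.03)&(q[:,1]<.22)
s=q[m]; print('rod',np.polyfit(s[:,1],s[:,0],1),s[:,1].min(),s[:,1].max())
t=q[(q[:,2]>.2)&(q[:,1]<0)&(q[:,1]>-.3)&(q[:,0]<.9)];print('tower',t.min(0),t.max(0))
t=q[(q[:,2]>.2)&(q[:,1]<-.3)&(q[:,0]<.9)&(q[:,0]>.45)];print('mon',t.min(0),t.max(0))
# tube
m=(q[:,2]>.05)&(q[:,2]<.16)&(q[:,0]>.4)&(q[:,0]<.55)&(q[:,1]>.19)&(q[:,1]<.285)
s=q[m];print(len(s))
for y in np.arange(.195,.285,.006):
    k=s[abs(s[:,1]-y)<.003]
    if len(k):print(y,len(k),k.min(0),k.max(0),k.mean(0))
# dish
m=(q[:,2]>.012)&(q[:,2]<.04)&(abs(q[:,0]-.64)<.07)&(abs(q[:,1]-.37)<.07);s=q[m]
print('dish',len(s),s.min(0),s.max(0))
fl=192/np.tan(np.radians(45.911/2))
g=cv2.cvtColor(f['pixels'],7)
E
```

```text
rod [-0.0268  0.6643] -0.016697762839617953 0.20211147043784877
tower [ 0.192  -0.3     0.2002] [ 0.9    -0.      0.7747]
mon [ 0.5537 -0.6663  0.2001] [ 0.9    -0.3     0.5132]
227
0.201 13 [0.4787 0.1995 0.1224] [0.4998 0.2034 0.1356] [0.4891 0.2015 0.1269]
0.20700000000000002 22 [0.4784 0.2041 0.1239] [0.5042 0.2097 0.1449] [0.4907 0.2068 0.131 ]
0.21300000000000002 30 [0.4792 0.21   0.1196] [0.5035 0.2159 0.1493] [0.4911 0.2132 0.1338]
0.21900000000000003 12 [0.4767 0.2164 0.0502] [0.5484 0.2208 0.1425] [0.4956 0.2189 0.1196]
0.22500000000000003 17 [0.4765 0.2224 0.0505] [0.5424 0.2277 0.1344] [0.4884 0.2245 0.1252]
0.23100000000000004 15 [0.4741 0.2284 0.1132] [0.4935 0.234  0.1306] [0.4817 0.2305 0.1247]
0.23700000000000004 15 [0.4722 0.2344 0.1103] [0.4905 0.24   0.1281] [0.4801 0.2369 0.1206]
0.24300000000000005 14 [0.4695 0.2403 0.1086] [0.4878 0.2452 0.126 ] [0.4781 0.2427 0.1181]
0.24900000000000005 15 [0.4678 0.2463 0.097 ] [0.4884 0.2516 0.1188] [0.4763 0.2491 0.1118]
0.25500000000000006 12 [0.4676 0.2522 0.0984] [0.4857 0.2575 0.1137] [0.4751 0.2549 0.1089]
0.26100000000000007 16 [0.4646 0.2584 0.0918] [0.4832 0.2639 0.1116] [0.4726 0.2612 0.1037]
0.26700000000000007 11 [0.4622 0.2648 0.0857] [0.4813 0.2697 0.104 ] [0.4694 0.2672 0.0978]
0.2730000000000001 15 [0.4594 0.2701 0.0783] [0.4785 0.2748 0.1   ] [0.4688 0.2728 0.0946]
0.2790000000000001 14 [0.4597 0.2764 0.0839] [0.4762 0.2818 0.0978] [0.4676 0.2794 0.0898]
dish 145 [0.5883 0.3212 0.0124] [0.6826 0.417  0.0301]
```

```bash
python3 - <<'E'
from h import *
f=np.load('/tmp/top.npz');X=cloud(f);Z=X[...,2]
q=X.reshape(-1,3); q=q[~np.isnan(q[:,0])]
for y in np.arange(-.06,.2,.02):
    k=q[(q[:,2]>.105)&(abs(q[:,1]-y)<.01)&(q[:,0]>.55)&(q[:,0]<.9)]
    if len(k):print(round(y,3),len(k),k.min(0),k.max(0))
for x in np.arange(.4,.7,.04):
    k=q[(q[:,2]>.15)&(abs(q[:,0]-x)<.02)&(q[:,1]>-.35)&(q[:,1]<.1)]
    if len(k):print('x',round(x,3),k.min(0),k.max(0))
E
```

```text
-0.06 1467 [ 0.5508 -0.07    0.105 ] [ 0.8873 -0.05    0.6277]
-0.04 350 [ 0.7826 -0.05    0.1119] [ 0.9    -0.0307  0.6236]
-0.02 143 [ 0.8808 -0.0295  0.4436] [ 0.9    -0.0113  0.4997]
0.0 156 [ 0.8236 -0.0099  0.1185] [0.9    0.01   0.4979]
0.02 296 [0.8006 0.01   0.1074] [0.8997 0.0299 0.499 ]
0.04 321 [0.8017 0.03   0.1057] [0.9    0.05   0.4976]
0.06 207 [0.783  0.0501 0.106 ] [0.9    0.0698 0.4984]
0.08 287 [0.7585 0.0701 0.1052] [0.8996 0.09   0.4989]
0.1 328 [0.7563 0.09   0.1062] [0.8993 0.11   0.5003]
0.12 241 [0.7588 0.1101 0.1051] [0.8992 0.1298 0.498 ]
0.14 164 [0.7745 0.13   0.1053] [0.8999 0.15   0.5   ]
0.16 240 [0.8046 0.1501 0.1058] [0.8999 0.17   0.4985]
0.18 292 [0.7999 0.17   0.1051] [0.8999 0.19   0.4999]
x 0.48 [ 0.4668 -0.2524  0.1504] [ 0.4999 -0.0676  0.3686]
x 0.52 [ 0.5    -0.2494  0.1501] [ 0.5399 -0.0672  0.3656]
x 0.56 [ 0.5401 -0.3498  0.1515] [ 0.58   -0.0647  0.4139]
x 0.6 [ 0.58   -0.3496  0.1503] [ 0.62   -0.062   0.4143]
x 0.64 [ 0.62 -0.35  0.15] [ 0.6599 -0.0595  0.4135]
x 0.68 [ 0.66   -0.35    0.1503] [ 0.7    -0.0565  0.4053]
```

move_arm(translation=[[0,0,-0.022],[0,0,-0.022],[0,0,-0.022],[0,0,-0.022],[0,0,-0.022],[0,0,-0.022],[0,0,-0.022],[0,0,-0.022],[0.04,0.01,0],[0.04,0.01,0],[0.04,0.01,0],[0.04,0.01,0],[0.04,0.01,0],[0.04,0.01,0],[0.04,0.01,0],[0.04,0.01,0],[0.04,0.01,0],[0.04,0.01,0],[0.04,0.01,0],[0.04,0.01,0]], delta_rot=[[0,0,-8.1],[0,0,-8.1],[0,0,-8.1],[0,0,-8.1],[0,0,-8.1],[0,0,-8.1],[0,0,-8.1],[0,0,-8.1],[0,0,0],[0,0,0],[0,0,0],[0,0,0],[0,0,0],[0,0,0],[0,0,0],[0,0,0],[0,0,0],[0,0,0],[0,0,0],[0,0,0]], fingers=1)

```text
time: 2.1
eef_pos: [0.3877, -0.0757, 0.4203]
eef_rot: [[-0.021, 1.0, 0.0], [1.0, 0.021, 0.0], [0.0, 0.0, -1.0]]
contact_force: [0.6, 0.6, 0.3]
opening: 0.0875
grasp_force: 0.0
```

```bash
python3 -c "
from h import *
go([.57,.03,.30],toolrot(92))"
```

```text
t 2.1 pos [ 0.3877 -0.0757  0.4203] F [0.6276 0.5574 0.311 ] op 0.08754478713233181 gf 0.0 j [-22.5339 -22.9896 102.2117   0.0029 100.7765 -23.7138]
shift [0.1019 0.1845 0.1203] rot [ 0.0024 -0.0021 -0.8196]
```

move_arm(translation=[[0.04,0.02,0],[0.04,0.03,0],[0.022,0.04,0.01],[0,0.045,0.02],[0,0.045,0.02],[0,0.045,0.02],[0,0.03,0.02],[0,0.02,0.02],[0,0,0.02],[0,0,0],[0,0,0]], delta_rot=[[0,0,-0.8],[0,0,0],[0,0,0],[0,0,0],[0,0,0],[0,0,0],[0,0,0],[0,0,0],[0,0,0],[0,0,0],[0,0,0]])

```text
time: 3.2
eef_pos: [0.6592, 0.0339, 0.2901]
eef_rot: [[-0.035, 0.999, -0.002], [0.999, 0.035, 0.0], [0.0, -0.002, -1.0]]
contact_force: [0.8, 0.5, 0.4]
opening: 0.087
grasp_force: 0.0
```

```bash
python3 - <<'E'
from h import *
f=grab('wrist','w1');X=cloud(f);q=X.reshape(-1,3);q=q[~np.isnan(q[:,0])]
print(f['position'],f['rotation'][:,2])
for lo,hi in((-.012,.08),(.09,.2)):
  s=q[(q[:,2]>.078)&(q[:,2]<.1)&(abs(q[:,0]-.66)<.012)&(q[:,1]>lo)&(q[:,1]<hi)]
  if len(s)>10: print('rod',len(s),np.polyfit(s[:,1],s[:,0],1),s.min(0),s.max(0),np.percentile(s[:,2],80))
for y in np.arange(-.02,.2,.01):
  s=q[(q[:,2]>.06)&(q[:,2]<.11)&(abs(q[:,0]-.66)<.03)&(abs(q[:,1]-y)<.002)]
  if len(s):print(round(y,2),len(s),s.min(0)[[0,2]],s.max(0)[[0,2]])
go([.6635,.03,.088],toolrot(92))
E
```

```text
[0.6563 0.1158 0.4289] [-0.0089  0.2989  0.9542]
rod 988 [0.0124 0.6636] [ 0.6494 -0.0118  0.0785] [0.672  0.0795 0.0941] 0.09221477291203084
rod 1056 [-0.0383  0.6659] [0.648  0.0904 0.0782] [0.672  0.1997 0.0924] 0.0883431729109051
-0.02 8 [0.663  0.0899] [0.6713 0.0911]
-0.01 99 [0.6497 0.0746] [0.6839 0.0926]
0.0 39 [0.6599 0.0885] [0.6729 0.0929]
0.01 38 [0.6596 0.0891] [0.6724 0.0936]
0.02 38 [0.6592 0.0891] [0.672  0.0931]
0.03 43 [0.6589 0.0892] [0.6715 0.0938]
0.04 45 [0.6585 0.0895] [0.671 0.093]
0.05 40 [0.6582 0.0894] [0.6706 0.0939]
0.06 42 [0.6578 0.089 ] [0.6701 0.0937]
0.07 45 [0.6575 0.0887] [0.6697 0.0925]
0.08 55 [0.6493 0.0821] [0.6756 0.0982]
0.09 32 [0.6589 0.0838] [0.6667 0.088 ]
0.1 30 [0.6586 0.0835] [0.6663 0.0887]
0.11 32 [0.6582 0.0834] [0.6658 0.0884]
0.12 32 [0.6578 0.0836] [0.6654 0.0886]
0.13 42 [0.6439 0.0679] [0.6649 0.0908]
0.14 124 [0.6437 0.0771] [0.6787 0.0924]
0.15 34 [0.6567 0.0839] [0.6641 0.0898]
0.16 35 [0.6563 0.0842] [0.6636 0.0891]
0.17 33 [0.656  0.0838] [0.6632 0.0892]
0.18 35 [0.6556 0.0846] [0.6627 0.0892]
0.19 37 [0.6552 0.0843] [0.6623 0.0898]
t 3.25 pos [0.6597 0.0339 0.2915] F [0.0775 0.2073 0.4626] op 0.08715982169354974 gf 0.0 j [-3.8922 16.0181 78.4086  0.0016 85.5307 -5.8977]
shift [-0.004   0.0035  0.2035] rot [0.0425 0.0028 0.0054]
```

View pics/w1.png

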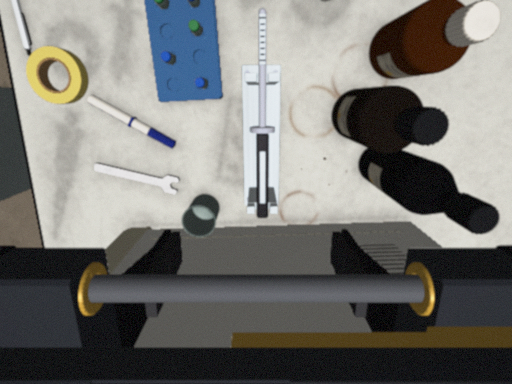

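move_arm(translation=[[-0.004,0.005,0.01],[0,0,0.025],[0,0,0.035],[0,0,0.035],[0,0,0.035],[0,0,0.03],[0,0,0.02],[0,0,0.013],[0,0,0],[0,0,0],[0,0,0]], delta_rot=[[0,0,0],[0,0,0],[0,0,0],[0,0,0],[0,0,0],[0,0,0],[0,0,0],[0,0,0],[0,0,0],[0,0,0],[0,0,0]])

```text
time: 4.35
eef_pos: [0.6662, 0.0299, 0.0897]
eef_rot: [[-0.035, 0.999, 0.003], [0.999, 0.035, -0.0], [-0.0, 0.003, -1.0]]
contact_force: [-0.0, -0.1, 0.8]
opening: 0.0871
grasp_force: 0.0
```

```bash
python3 -c "
from h import *
go([.6652,.03,.088],toolrot(92.1))"
```

```text
t 4.35 pos [0.6662 0.0299 0.0897] F [-0.0323 -0.0827  0.7902] op 0.08714963649723478 gf 0.0 j [-4.1981 26.2079 87.7188  0.0005 65.8739 -6.1977]
shift [ 0.0001 -0.0011  0.0017] rot [ 0.1983  0.0213 -0.1006]
```

move_arm(translation=[[0,-0.001,0.001],[0,0,0],[0,0,0],[0,0,0],[0,0,0],[0,0,0],[0,0,0],[0,0,0]], delta_rot=[[0,0,0],[0,0,0],[0,0,0],[0,0,0],[0,0,0],[0,0,0],[0,0,0],[0,0,0]], fingers=0)

```text
time: 5.15
eef_pos: [0.6638, 0.03, 0.0865]
eef_rot: [[-0.035, 0.999, -0.0], [0.999, 0.035, 0.0], [0.0, -0.0, -1.0]]
contact_force: [-0.4, -0.4, -0.2]
opening: 0.0309
grasp_force: 0.0
```

move_arm(translation=[[0,0,0],[0,0,0],[0,0,0],[0,0,0],[0,0,0],[0,0,0]], delta_rot=[[0,0,0],[0,0,0],[0,0,0],[0,0,0],[0,0,0],[0,0,0]])

```text
time: 5.75
eef_pos: [0.6639, 0.03, 0.0866]
eef_rot: [[-0.035, 0.999, 0.0], [0.999, 0.035, -0.0], [-0.0, 0.0, -1.0]]
contact_force: [1.6, 0.0, -0.9]
opening: 0.0134
grasp_force: 30.0
```

move_arm(translation=[[0,0,-0.005],[0,0,-0.012],[0,0,-0.02],[0,0,-0.025],[0,0,-0.025],[0,0,-0.025],[0,0,-0.025],[0,0,-0.025],[0,0,-0.02],[0,0,-0.012],[0,0,-0.006],[0,0,0],[0,0,0],[0,0,0]], delta_rot=[[0,0,0],[0,0,0],[0,0,0],[0,0,0],[0,0,0],[0,0,0],[0,0,0],[0,0,0],[0,0,0],[0,0,0],[0,0,0],[0,0,0],[0,0,0],[0,0,0]])

```text
time: 7.15
eef_pos: [0.6631, 0.0301, 0.2849]
eef_rot: [[-0.035, 0.999, -0.003], [0.999, 0.035, 0.0], [0.0, -0.003, -1.0]]
contact_force: [-0.7, 0.2, -1.7]
opening: 0.0134
grasp_force: 30.0
```

```bash
cat >> h.py <<'E'
def rodintool(f=None):
    o=env.observe(); f=f or grab('wrist'); X=cloud(f)
    T=(X.reshape(-1,3)-o['eef_pos'])@o['eef_rot']; T[np.isnan(T)]=9
    for lo,hi in((.02,.045),(.07,.17)):
        s=T[(abs(T[:,1])<.02)&(abs(T[:,2]-.003)<.025)&(T[:,0]>lo)&(T[:,0]<hi)]
        if len(s)>20:
            print(lo,len(s),'y(x)',np.polyfit(s[:,0],s[:,1],1),'top z(x)',np.polyfit(s[:,0],np.round(s[:,2],5),1))
    s=T[(abs(T[:,1])<.02)&(abs(T[:,2]-.003)<.03)&(T[:,0]>.03)&(T[:,0]<.25)];print('xmax',np.sort(s[:,0])[-5:] )
    for x in np.arange(.03,.18,.01):
        k=s[abs(s[:,0]-x)<.003]
        if len(k): print(round(x,3),len(k),k[:,1].min(),k[:,1].max(),k[:,2].min())
    s=T[(abs(T[:,2]-.003)<.03)&(abs(T[:,1])>.0075)&(abs(T[:,1])<.016)&(T[:,0]>.04)&(T[:,0]<.07)];print('collar',len(s),np.percentile(s[:,0],[2,50,98]) if len(s) else 0)
E
python3 - <<'E'
from h import *
rodintool(grab('wrist','w2'))
go([.6652,.03,.288],toolrot(92.1))
E
```

```text
0.02 1508 y(x) [ 0.0112 -0.0009] top z(x) [ 0.0194 -0.0052]
0.07 2346 y(x) [-0.0057 -0.0001] top z(x) [0.0022 0.    ]
xmax [0.1189 0.119  0.1191 0.1191 0.1193]
0.03 191 -0.007395133628817231 0.006400495482426009 -0.006667604869342427
0.04 369 -0.007291723025665189 0.006341937042715223 -0.00671342913457244
0.05 476 -0.013559502407931742 0.012468816461081863 -0.011756746572968
0.06 224 -0.004426728701757241 0.002954635516896856 -0.0021265614486036797
0.07 247 -0.004353940859199368 0.0033859769469419504 -0.002425810067544011
0.08 264 -0.004275399647416697 0.0032820792899458315 -0.0025258946602483468
0.09 288 -0.004654257575034471 0.003197682887313536 -0.0020996799749076643
0.1 301 -0.004550205724650724 0.0030951811099354286 -0.0023938699968133518
0.11 310 -0.004437188412745439 0.0029998308047051096 -0.0025249483190275786
0.12 110 -0.004347211405103882 0.0029259673565404584 -0.002061409583979809
collar 457 [0.0503 0.0545 0.0561]
t 7.2 pos [0.6632 0.03   0.285 ] F [-0.1305  0.1386 -0.4155] op 0.013558075199786707 gf 29.998434260487556 j [-4.2053 16.7885 78.168  -0.0013 85.1866 -6.2032]
shift [-0.0001  0.002  -0.003 ] rot [-0.1424 -0.0143 -0.102 ]
```

View pics/w2.png

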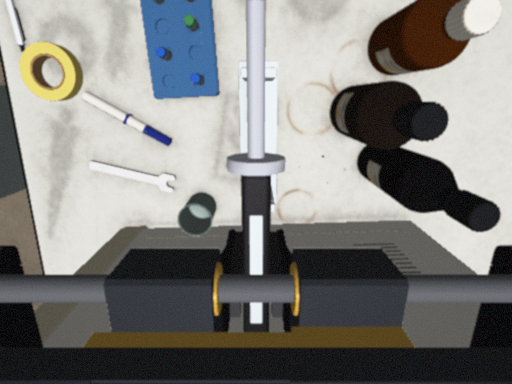

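```bash
python3 - <<'E'
from h import *
f=np.load('/tmp/top.npz');X=cloud(f)
for u,v in((10,200),(50,200),(80,150),(80,250),(60,320),(130,320)):print(u,v,X[v,u])
X=cloud(np.load('/tmp/scene.npz'))
for u,v in((30,150),(90,100),(90,220),(230,110)):print(u,v,X[v,u])
R=toolrot(106,35);M=np.array([.490,.208,.135])
print(R); go(M-R@[.07,-.03,.11],R)
E
```

```text
10 200 [0.4891 0.4814 0.4276]
50 200 [0.5239 0.4808 0.2494]
80 150 [0.6993 0.4803 0.1073]
80 250 [0.4185 0.4822 0.014 ]
60 320 [0.2237 0.4808 0.0985]
130 320 [ 0.177   0.4819 -0.6178]
30 150 [0.1601 0.4785 0.3129]
90 100 [0.4203 0.4813 0.4033]
90 220 [-0.0998  0.0201  0.3159]
230 110 [1.0944 0.2816 0.2357]
[[-0.2258  0.9613  0.1581]
 [ 0.7874  0.2756 -0.5514]
 [-0.5736  0.     -0.8192]]
t 7.2 pos [0.6632 0.03   0.285 ] F [-0.1305  0.1386 -0.4155] op 0.013558075199786707 gf 29.998434260487556 j [-4.2053 16.7885 78.168  -0.0013 85.1866 -6.2032]
shift [ 0.1967 -0.1391  0.0201] rot [ -4.4121 -34.8549 -13.5207]
```

move_arm(translation=[[0.012,-0.009,0],[0.023,-0.017,0],[0.025,-0.02,0],[0.03,-0.022,0],[0.03,-0.022,0.002],[0.028,-0.02,0.004],[0.023,-0.016,0.004],[0.014,-0.01,0.002],[0,0,0],[0,0,0],[0,0,0],[0,0,0],[0,0,0],[0,0,0],[0,0,0],[0,0,0],[0,0,0],[0,0,0]], delta_rot=[[0,0,0],[0,0,0],[0,0,0],[0,0,0],[0,0,0],[0,0,0],[0,0,0],[0,0,0],[-0.31,-2.5,-1],[-0.63,-5,-1.9],[-0.63,-5,-1.9],[-0.63,-5,-1.9],[-0.63,-5,-1.9],[-0.63,-5,-1.9],[-0.63,-5,-1.9],[-0.31,-2.4,-1],[0,0,0],[0,0,0]])

```text
time: 9.0
eef_pos: [0.5212, 0.2104, 0.2743]
eef_rot: [[-0.223, 0.962, 0.159], [0.788, 0.274, -0.552], [-0.574, 0.002, -0.819]]
contact_force: [0.0, 0.3, -0.8]
opening: 0.014
grasp_force: 30.0
```

```bash
python3 - <<'E'
from h import *
R=toolrot(106,35)
go([.521,.21,.274],R)
o=env.observe();f=grab('wrist','w3');X=cloud(f)
T=(X-o['eef_pos'])@o['eef_rot'];np.save('/tmp/T.npy',T)
print(o['eef_rot'])
# expected region
m=(abs(T[...,0]-.085)<.04)&(abs(T[...,1]+.03)<.03)&(abs(T[...,2]-.11)<.035)
v,u=np.where(m);print(len(u),u.min(),u.max(),v.min(),v.max())
E
```

```text
t 9.0 pos [0.5212 0.2104 0.2743] F [ 0.0049  0.2751 -0.8323] op 0.014016629641137812 gf 29.99834245070815 j [ 32.0602  11.674   91.6638 -33.5126  87.9895  20.8486]
shift [-0.0001 -0.0003  0.0004] rot [ 0.0418  0.0282 -0.1741]
[[-0.2228  0.9618  0.1589]
 [ 0.788   0.2736 -0.5515]
 [-0.574   0.0023 -0.8189]]
1691 199 234 36 98
```

View pics/w3.png

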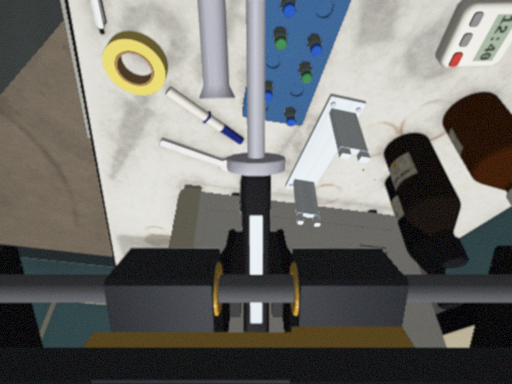

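```bash
python3 - <<'E'
from h import *
T=np.load('/tmp/T.npy')
for r in range(2,104,6):
    k=T[r,180:250]; m=(abs(k[:,2]-.11)<.03); k=k[m]
    if len(k): 
        p=k[np.argmin(abs(k[:,1]-(k[:,1].min()+k[:,1].max())/2))]
        print(r,len(k),'x',np.median(k[:,0]),'y',k[:,1].min(),k[:,1].max(),(k[:,1].min()+k[:,1].max())/2,'ztop',np.sort(k[:,2])[:4].mean(),np.median(k[:,2]))
for r in range(84,102):
    k=T[r,195:238]; m=(abs(k[:,2]-.11)<.03); k=k[m]
    if len(k): print(r,len(k),k.min(0),k.max(0))
# circle-fit cylinder
s=T[:78,185:245].reshape(-1,3); s=s[(abs(s[:,2]-.11)<.03)&(abs(s[:,1]+.03)<.03)]
from scipy.optimize import least_squares
def res(p): 
    d=np.hypot(s[:,1]-(p[0]+p[1]*(s[:,0]-.08)),s[:,2]-(p[2]+p[3]*(s[:,0]-.08)))-.010
    return d
r=least_squares(res,[-.03,0,.11,0],loss='soft_l1',f_scale=.001);print(r.x,np.abs(r.fun).mean(),len(s),s[:,0].min(),s[:,0].max())
# shaft in same picture
s=T[:140,235:280].reshape(-1,3); s=s[(abs(s[:,2])<.015)&(s[:,0]>.063)&(abs(s[:,1])<.01)]
def res(p): return np.hypot(s[:,1]-(p[0]+p[1]*(s[:,0]-.08)),s[:,2]-(p[2]+p[3]*(s[:,0]-.08)))-.004
r=least_squares(res,[0,0,.002,0],loss='soft_l1',f_scale=.001);print('shaft',r.x,np.abs(r.fun).mean(),len(s))
E
```

```text
2 27 x 0.14627747665558147 y -0.042400508073844496 -0.023073906608348335 -0.03273720734109642 ztop 0.10382248711895606 0.1049198630707322
8 27 x 0.14274610674641988 y -0.04163942187471077 -0.023277320562128122 -0.03245837121841945 ztop 0.10352918634503108 0.1054914720741438
14 28 x 0.13910738987899773 y -0.041851701617481196 -0.022673244712665113 -0.032262473165073156 ztop 0.1039262581625465 0.105833297177992
20 27 x 0.13520643480687364 y -0.04129142862129267 -0.022683721109261642 -0.03198757486527715 ztop 0.1034186689324052 0.10517958698607817
26 27 x 0.1315125269958403 y -0.041574140011401396 -0.02291837180950118 -0.032246255910451285 ztop 0.10334139522447379 0.10567202416380747
32 28 x 0.12763198362178266 y -0.04201347988083652 -0.022400567760837115 -0.032207023820836816 ztop 0.10365428100863176 0.10543868387034139
38 27 x 0.12384716657910137 y -0.041269706192189476 -0.022528545636144145 -0.03189912591416681 ztop 0.1032167664179383 0.10597385676807398
44 27 x 0.11985354517730704 y -0.0417401628392965 -0.022610987640075603 -0.03217557523968605 ztop 0.10384378609446199 0.10552123915
[... 1593 characters left out ...]
7  0.1134]
90 31 [ 0.0883 -0.0424  0.1016] [ 0.0885 -0.0196  0.1126]
91 32 [ 0.0876 -0.0425  0.1011] [ 0.0878 -0.019   0.1142]
92 33 [ 0.0869 -0.0432  0.1009] [ 0.0871 -0.0189  0.1129]
93 33 [ 0.0862 -0.0433  0.1006] [ 0.0863 -0.0188  0.1114]
94 34 [ 0.0855 -0.0431  0.1006] [ 0.0856 -0.0182  0.113 ]
95 35 [ 0.0848 -0.0441  0.1003] [ 0.0848 -0.018   0.1112]
96 36 [ 0.084  -0.0441  0.0992] [ 0.0841 -0.0175  0.1138]
97 35 [ 0.0833 -0.0441  0.0994] [ 0.0834 -0.0182  0.1123]
98 1 [ 0.0826 -0.0434  0.1095] [ 0.0826 -0.0434  0.1095]
[-0.0313 -0.0221  0.1142  0.0001] 0.0004694593966330248 2100 0.09741760918781409 0.14982606518848776
shaft [-0.0007 -0.0003  0.0033  0.0006] 0.00040998345386983353 2588
```

move_arm(translation=[[0,0,0],[-0.01,0,0],[-0.02,0,0],[-0.025,0,0],[-0.025,0,0],[-0.015,-0.005,0.005],[-0.007,-0.01,0.015],[0,-0.01,0.02],[0,-0.0036,0.025],[0,0,0.02],[0,0,0.015],[0,0,0.0107],[0,0,0],[0,0,0],[0,0,0]], delta_rot=[[0,0,-1.4],[0,0,0],[0,0,0],[0,0,0],[0,0,0],[0,0,0],[0,0,0],[0,0,0],[0,0,0],[0,0,0],[0,0,0],[0,0,0],[0,0,0],[0,0,0],[0,0,0]])

```text
time: 10.55
eef_pos: [0.5373, 0.0616, 0.2439]
eef_rot: [[-0.245, 0.956, 0.161], [0.781, 0.293, -0.552], [-0.575, -0.01, -0.818]]
contact_force: [0.6, 0.4, -1.4]
opening: 0.0135
grasp_force: 30.0
```

```bash
python3 - <<'E'
from h import *
p0=np.array([.5212,.2104,.2743]);R0=np.array([[-0.2228,0.9618,0.1589],[0.788,0.2736,-0.5515],[-0.574,0.0023,-0.8189]])
R1=R0@Ro.from_rotvec([0,0,-1.4],degrees=True).as_matrix()
u,_,vt=np.linalg.svd(R1);R1=u@vt
go(p0+R1@[-.102,-.0286,.1107],R1)
f=grab('scene');im=f['pixels'][:,:,::-1]
cv2.imwrite('pics/s2.png',cv2.resize(im[140:260,140:300],(800,600),interpolation=3))
E
```

```text
t 10.55 pos [0.5373 0.0616 0.2439] F [ 0.5965  0.3835 -1.3769] op 0.013539224042523411 gf 29.99832828529179 j [ 17.8017   4.0586 103.5216 -36.2133  76.5693  10.5663]
shift [ 0.0008 -0.0008  0.0012] rot [ 0.0998  0.064  -0.0373]
```

View pics/s2.png

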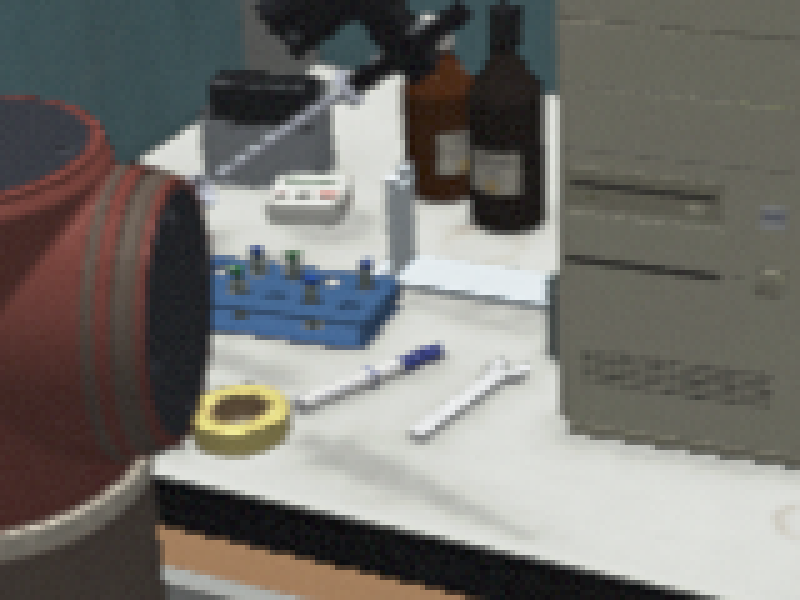

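move_arm(translation=[[0.004,-0.0008,0.001],[0.006,0,0],[0.006,0,0],[0.005,0,0],[0.005,0,0],[0,0,0],[0,0,0]], delta_rot=[[0,0,0],[0,0,0],[0,0,0],[0,0,0],[0,0,0],[0,0,0],[0,0,0]])

```text
time: 11.3
eef_pos: [0.5298, 0.0807, 0.2271]
eef_rot: [[-0.246, 0.956, 0.159], [0.78, 0.293, -0.552], [-0.575, -0.012, -0.818]]
contact_force: [0.3, 0.1, -0.5]
opening: 0.0135
grasp_force: 30.0
```

```bash
cat > chk.py <<'E'
from h import *
p0=np.array([.5212,.2104,.2743]);R0=np.array([[-0.2228,0.9618,0.1589],[0.788,0.2736,-0.5515],[-0.574,0.0023,-0.8189]])
R1=R0@Ro.from_rotvec([0,0,-1.4],degrees=True).as_matrix()
u,_,vt=np.linalg.svd(R1);R1=u@vt
go(p0+R1@[.0278,-.0286,.1107],R1)
o=env.observe();print('Ftool',o['eef_rot'].T@o['contact_force'],o['wrist_torque'])
E
cat > tv.py <<'E'
from h import *
f=grab('top');X=cloud(f)
cv2.imwrite('pics/t2.png',cv2.resize(f['pixels'][170:290,85:245,::-1],(800,600),interpolation=3))
E
python3 chk.py; python3 tv.py
```

```text
t 11.3 pos [0.5298 0.0807 0.2271] F [ 0.2956  0.141  -0.5253] op 0.013476006055834863 gf 29.99831504188478 j [ 19.9998   5.4137 103.9964 -36.1713  76.4128  13.3433]
shift [ 0.1041  0.0007 -0.001 ] rot [0.0109 0.0744 0.025 ]
Ftool [0.3392 0.3302 0.399 ] [ 0.4223 -0.0157 -0.0284]
```

View pics/t2.png

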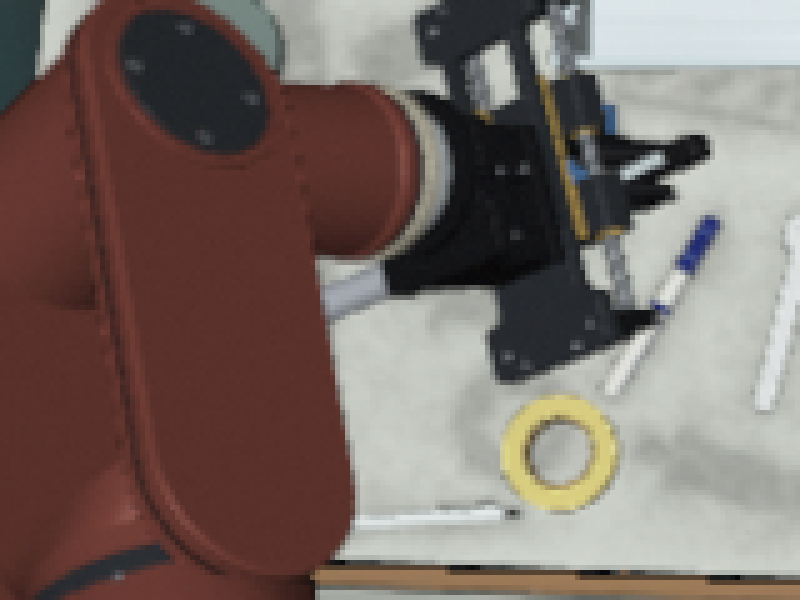

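```bash
python3 - <<'E'
from h import *
f=np.load('/tmp/top.npz');X=cloud(f).reshape(-1,3);X=X[~np.isnan(X[:,0])]
r=cloud(f)
for z in np.arange(.2,.9,.05):
    s=X[(abs(X[:,2]-z)<.025)&(X[:,1]<.47)&(X[:,1]>0)&(X[:,0]>.1)&(X[:,0]<.85)]
    if len(s): print(round(z,2),len(s),s.max(0),s[s[:,1].argmax()])
E
```

```text
0.2 221 [0.8419 0.1152 0.2244] [0.796  0.1152 0.1848]
0.25 247 [0.5816 0.1611 0.2747] [0.5794 0.1611 0.2621]
0.3 1741 [0.6153 0.1863 0.3249] [0.5944 0.1863 0.2808]
0.35 646 [0.6095 0.1812 0.375 ] [0.466  0.1812 0.3267]
0.4 615 [0.5385 0.1972 0.425 ] [0.5295 0.1972 0.4207]
0.45 385 [0.5279 0.3186 0.4749] [0.4926 0.3186 0.4729]
0.5 2769 [0.5465 0.3319 0.525 ] [0.4652 0.3319 0.4864]
0.55 3647 [0.5408 0.2923 0.575 ] [0.3684 0.2923 0.5267]
0.6 4190 [0.4571 0.2416 0.625 ] [0.3063 0.2416 0.5758]
0.65 5044 [0.2882 0.2258 0.675 ] [0.2375 0.2258 0.6274]
0.7 242 [0.2017 0.1641 0.6823] [0.1862 0.1641 0.6758]
```

move_arm(translation=[[0.005,0,0],[0.006,0,0],[0.006,0,0],[0.006,0,0],[0.007,0,0],[0,0,0],[0,0,0]], delta_rot=[[0,0,0],[0,0,0],[0,0,0],[0,0,0],[0,0,0],[0,0,0],[0,0,0]])

```text
time: 12.05
eef_pos: [0.5223, 0.1041, 0.2098]
eef_rot: [[-0.247, 0.956, 0.159], [0.78, 0.293, -0.553], [-0.575, -0.012, -0.818]]
contact_force: [0.6, -0.4, -1.3]
opening: 0.0131
grasp_force: 30.0
```

```bash
python3 chk.py
```

```text
t 12.05 pos [0.5223 0.1041 0.2098] F [ 0.6039 -0.3529 -1.3054] op 0.013118535513151494 gf 29.998373799026012 j [ 22.6017   7.2174 104.0336 -36.0104  76.3671  16.477 ]
shift [ 0.074   0.0007 -0.0011] rot [0.0074 0.0787 0.0363]
Ftool [0.3263 0.4893 1.3591] [ 0.4073  0.0013 -0.033 ]
```

move_arm(translation=[[0.005,0,0],[0.008,0,0],[0.008,0,0],[0.008,0,0],[0.008,0,0],[0.005,0,0],[0,0,0],[0,0,0]], delta_rot=[[0,0,0],[0,0,0],[0,0,0],[0,0,0],[0,0,0],[0,0,0],[0,0,0],[0,0,0]])

```text
time: 12.85
eef_pos: [0.5121, 0.1368, 0.1858]
eef_rot: [[-0.246, 0.956, 0.159], [0.78, 0.293, -0.553], [-0.575, -0.012, -0.818]]
contact_force: [0.2, -0.4, -1.2]
opening: 0.0141
grasp_force: 30.0
```

```bash
python3 chk.py
```

```text
t 12.85 pos [0.5121 0.1368 0.1858] F [ 0.1717 -0.4234 -1.2155] op 0.014127634699048255 gf 29.99837656505406 j [ 26.1628  10.0497 103.6667 -35.6522  76.2867  20.7268]
shift [ 0.0322  0.0006 -0.0009] rot [0.0167 0.0795 0.018 ]
Ftool [0.3262 0.0542 1.2558] [0.4108 0.0056 0.0114]
```

move_arm(translation=[[0.005,0,0],[0.007,0,0],[0.007,0,0],[0.004,0,0],[0,0,0],[0,0,0]], delta_rot=[[0,0,0],[0,0,0],[0,0,0],[0,0,0],[0,0,0],[0,0,0]])

```text
time: 13.45
eef_pos: [0.5064, 0.1548, 0.1725]
eef_rot: [[-0.246, 0.956, 0.159], [0.78, 0.293, -0.553], [-0.575, -0.012, -0.818]]
contact_force: [0.5, -0.7, -0.8]
opening: 0.0135
grasp_force: 30.0
```

```bash
python3 chk.py; python3 - <<'E'
from h import *
o=env.observe();f=grab('wrist','w4');X=cloud(f);T=(X-o['eef_pos'])@o['eef_rot']
im=f['pixels'][:,:,::-1];cv2.imwrite('pics/w4c.png',cv2.resize(im[60:210,160:360],(800,600),interpolation=3))
for r in range(90,185,3):
    k=T[r,200:310];k=k[(k[:,2]>-.02)&(k[:,2]<.03)&(abs(k[:,1])<.02)]
    if len(k):print(r,len(k),np.median(k[:,0]),k[:,1].min(),k[:,1].max(),k[:,2].min())
E
```

```text
t 13.45 pos [0.5064 0.1548 0.1725] F [ 0.4686 -0.6816 -0.7947] op 0.013534874757782481 gf 29.99834560789168 j [ 28.0787  11.7574 103.2755 -35.3917  76.2351  22.974 ]
shift [ 0.0092  0.0007 -0.001 ] rot [0.0099 0.078  0.0194]
Ftool [-0.1903  0.2575  1.1014] [ 0.4162 -0.0053  0.0072]
90 46 0.0859068143656593 -0.009376619375622845 0.009949085320873692 -0.008816898092685247
93 45 0.08475205020245793 -0.009319479443453392 0.009996986682828824 -0.008873498108921074
96 46 0.0835800685799177 -0.009350867121677812 0.010196019526590865 -0.00848170639849735
99 46 0.08240571868110888 -0.009407889881443742 0.010120445036123537 -0.008352855962628521
102 45 0.08122488865397418 -0.009454560162378613 0.009534391108286392 -0.008904655524576716
105 45 0.08003413105516086 -0.009463296813014112 0.009595991668760859 -0.008941410056186854
108 44 0.0788519430047471 -0.009476168289034569 0.009661531625734387 -0.008544608633847298
111 44 0.07763182233703478 -0.009456111093164262 0.009724114077240793 -0.008314317185895941
114 45 0.07642844486269729 -0.009479124011722882 0.009615950929640243 -0.0085857125845733
[... 1415 characters left out ...]
.014527026437356455 0.012281530209668212 -0.010766617504699642
165 58 0.055260087534525965 -0.013531836081194336 0.01228821486369448 -0.011031775543482579
168 58 0.05404179652625001 -0.0134621991435724 0.01228376386426285 -0.011704350190063306
171 53 0.05272233960672915 -0.012539122510413689 0.01137627114264328 -0.011416696343515727
174 31 0.051637594837994946 -0.007339029401080446 0.005704633685955804 -0.011175986422067703
177 30 0.04885045653359707 -0.00720894818362276 0.006077624597176064 -0.006502009610191796
180 30 0.0474245470830099 -0.007206917084961059 0.0060692589650063015 -0.006194401718831385
183 30 0.04608180985033179 -0.00725292363382392 0.006066413399047826 -0.00578722724391664
```

View pics/w4c.png

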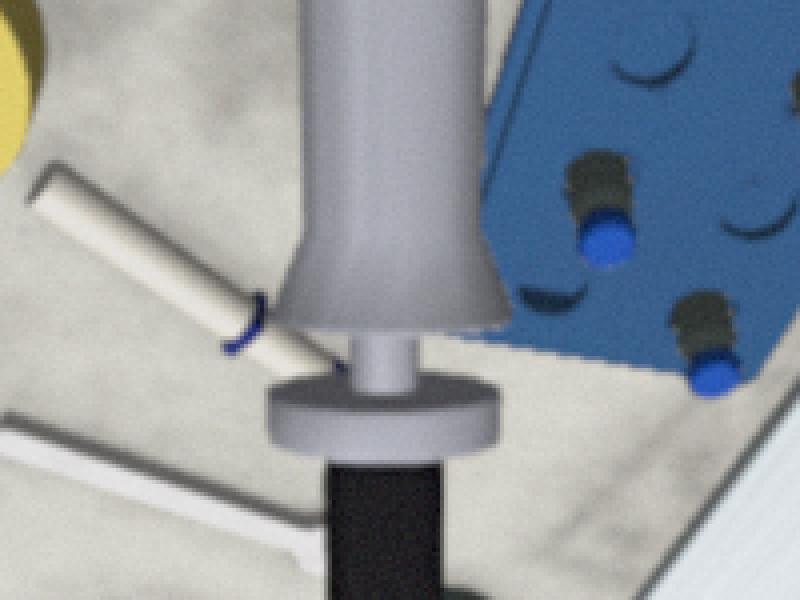

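move_arm(translation=[[0.002,0.0008,0],[0.002,0,0],[0.0015,0,0],[0.001,0,0],[0.001,0,0],[0,0,0],[0,0,0]], delta_rot=[[0,0,0],[0,0,0],[0,0,0],[0,0,0],[0,0,0],[0,0,0],[0,0,0]])

```text
time: 14.2
eef_pos: [0.5053, 0.1608, 0.1683]
eef_rot: [[-0.246, 0.956, 0.159], [0.78, 0.293, -0.552], [-0.575, -0.012, -0.818]]
contact_force: [-0.4, -0.7, -1.2]
opening: 0.0135
grasp_force: 30.0
```

move_arm(translation=[[0.0005,0,0],[0.0005,0,0],[0.0005,0,0],[0,0,0]], delta_rot=[[0,0,0],[0,0,0],[0,0,0],[0,0,0]])

```text
time: 14.6
eef_pos: [0.5052, 0.1612, 0.1679]
eef_rot: [[-0.245, 0.956, 0.159], [0.78, 0.292, -0.554], [-0.576, -0.012, -0.817]]
contact_force: [1.4, -5.4, 2.4]
opening: 0.0135
grasp_force: 30.0
```

```bash
cat > gap.py <<'E'
from h import *
o=env.observe();f=grab('wrist');X=cloud(f);T=(X-o['eef_pos'])@o['eef_rot']
for r in range(130,172,2):
    k=T[r,200:310];k=k[(k[:,2]>-.02)&(k[:,2]<.03)&(abs(k[:,1])<.02)]
    if len(k):print(r,len(k),np.median(k[:,0]),k[:,1].min(),k[:,1].max(),k[:,2].min())
E
python3 chk.py;python3 gap.py
```

```text
t 14.6 pos [0.5052 0.1612 0.1679] F [ 1.4294 -5.4491  2.3904] op 0.013498274118923534 gf 29.99845859594643 j [ 28.7506  12.5175 102.9634 -35.3622  76.2714  23.8144]
shift [ 0.0012 -0.0002 -0.001 ] rot [-0.0078  0.1625 -0.0267]
Ftool [-5.9763 -0.2539  1.292 ] [-0.5273 -0.2262  0.0257]
130 44 0.06986812487755464 -0.010085060241505968 0.00899917073296541 -0.008719372679197337
132 44 0.06900300233994316 -0.010175016387126284 0.009070259123291562 -0.008875573561650313
134 43 0.06821483588998097 -0.010017654191892836 0.00855324911651569 -0.008338473371493476
136 45 0.06738842929045617 -0.010649406566711893 0.009082597652606378 -0.009534934235864392
138 46 0.06648267806985911 -0.010572890385835598 0.00956860361369194 -0.00879482268076845
140 48 0.06569617304746658 -0.01096908143651771 0.010051404234310918 -0.009329351749093811
142 50 0.06485721352719859 -0.011503721718444415 0.010613582025399866 -0.00990128237326119
144 52 0.0640582591471405 -0.011923332962008867 0.011028577059898768 -0.0093831301049915
146 54 0.06325244060334242 -0.012428746028004308 0.011442022771435354 -0.009959991191932
[... 402 characters left out ...]
770046346594015 0.012869183366979165 -0.011690340056483492
158 59 0.058450095241648244 -0.014257070635834548 0.012515881049603538 -0.01226162390880019
160 59 0.05772815321119504 -0.014307358025230806 0.01230975606400977 -0.012773106753225698
162 59 0.05655294620752485 -0.014323197338762216 0.012318245853938231 -0.012739708127871537
164 59 0.05573947397795596 -0.014494976144203081 0.012254207934116993 -0.011514676723095713
166 58 0.05485783264507929 -0.0135072224927772 0.012340783814749616 -0.011290248843410098
168 58 0.054008510543913896 -0.013488189413386913 0.012333107921117505 -0.011446704607485545
170 57 0.053125594250641575 -0.01343471435481397 0.011968481286869819 -0.011350806940060519
```

move_arm(translation=[[0.0005,0,0],[0,0,0],[0,0,0],[0,0,0]], delta_rot=[[0,0,0],[0,0,0],[0,0,0],[0,0,0]])

```text
time: 15.05
eef_pos: [0.5053, 0.1613, 0.1679]
eef_rot: [[-0.245, 0.956, 0.16], [0.779, 0.292, -0.554], [-0.577, -0.011, -0.817]]
contact_force: [0.8, -7.2, 2.6]
opening: 0.0133
grasp_force: 30.0
```

```bash
python3 chk.py;python3 gap.py | sed -n '10,18p'
```

```text
t 15.05 pos [0.5053 0.1613 0.1679] F [ 0.8412 -7.2472  2.6443] op 0.013301477586151014 gf 29.998771604150534 j [ 28.7702  12.5427 102.9471 -35.3931  76.2934  23.8618]
shift [ 0.0012 -0.0002 -0.001 ] rot [-0.0116  0.2008 -0.0458]
Ftool [-7.3793 -1.3423  1.9915] [-0.8127 -0.2213 -0.0379]
148 54 0.0624798523078003 -0.0124034830068835 0.011486948989015106 -0.010634875055373085
150 55 0.06163444249846083 -0.012872439255720682 0.011877670951656967 -0.011589833545447337
152 58 0.06088539856516022 -0.013465435728879874 0.012360693487052718 -0.010877326848510444
154 60 0.06007973517908355 -0.013853490580371662 0.012886960523525887 -0.011228573081465645
156 61 0.05931970595769532 -0.014322400899051605 0.01289991758838295 -0.011754557606406469
158 59 0.058533395886663724 -0.01434543754356574 0.012469745927421607 -0.012250785508415126
160 58 0.057770658756512855 -0.014066000937860642 0.012233022794321256 -0.012268863711304097
162 59 0.05653538029694829 -0.014344809918952742 0.012273106113575332 -0.012657668482838981
164 58 0.0557044993417348 -0.014435141024922929 0.012183200922039478 -0.01166784768137652
```

move_arm(translation=[[-0.003,0,0],[-0.005,0,0],[-0.008,0,0],[-0.01,0,0],[-0.01,0,0],[-0.01,0,0],[-0.01,0,0],[-0.01,0,0],[-0.01,0,0],[-0.01,0,0],[-0.01,0,0],[-0.01,0,0],[-0.01,0,0],[-0.01,0,0],[-0.008,0,0],[-0.005,0,0],[0,0,0],[0,0,0],[0,0,0]], delta_rot=[[0,0,0],[0,0,0],[0,0,0],[0,0,0],[0,0,0],[0,0,0],[0,0,0],[0,0,0],[0,0,0],[0,0,0],[0,0,0],[0,0,0],[0,0,0],[0,0,0],[0,0,0],[0,0,0],[0,0,0],[0,0,0],[0,0,0]])

```text
time: 17.0
eef_pos: [0.5388, 0.0541, 0.2466]
eef_rot: [[-0.247, 0.956, 0.159], [0.78, 0.293, -0.552], [-0.575, -0.012, -0.818]]
contact_force: [-0.2, 0.1, -0.4]
opening: 0.0138
grasp_force: 30.0
```

```bash
python3 chk.py; python3 - <<'E'
from h import *
rodintool()
h=92
go(np.array([.6355,.369,.152])-toolrot(h)@[.171,0,.0016],toolrot(h))
E
```

```text
t 17.0 pos [0.5388 0.0541 0.2466] F [-0.2401  0.1394 -0.3989] op 0.01376576028331141 gf 29.998394893482327 j [ 16.9836   3.7239 103.5693 -36.2365  76.4474   9.6698]
shift [ 0.1383  0.0001 -0.0011] rot [-0.0116  0.054   0.0301]
Ftool [ 0.3971 -0.1838  0.2113] [ 0.3671  0.0254 -0.0374]
0.02 1492 y(x) [ 0.0161 -0.0012] top z(x) [ 0.0222 -0.0053]
0.07 2394 y(x) [-0.0054 -0.0002] top z(x) [-0.0014  0.0003]
xmax [0.12   0.12   0.12   0.1202 0.1202]
0.03 192 -0.007495542726995571 0.006314056556827655 -0.006993428623191198
0.04 373 -0.007422413831003657 0.006224308729767215 -0.006044349160601071
0.05 402 -0.013594740659085575 0.01242307648307878 -0.011593079879567517
0.06 359 -0.012633270166099702 0.011981786426082889 -0.009544511215908902
0.07 242 -0.00444386109243372 0.003286438880869371 -0.002666537479768092
0.08 252 -0.004340231220742778 0.003191719555373751 -0.002574024120356999
0.09 281 -0.004740477306693366 0.003121503683259127 -0.0021486127498446593
0.1 297 -0.00464683981315739 0.003026683772963673 -0.0021225039572437114
0.11 316 -0.004504106767743521 0.002954400974905148 -0.002293476513148446
0.12 158 -0.004421344592458087 0.002864570725511928 -0.0023668331355162163
collar 445 [0.0514 0.0556 0.0571]
t 17.05 pos [0.5388 0.0541 0.2466] F [-0.6327 -0.3067 -0.5791] op 0.013883384326793756 gf 29.998303139582276 j [ 16.988    3.7246 103.5689 -36.2387  76.4476   9.6681]
shift [0.1405 0.1415 0.0129] rot [ 3.9343 34.964  14.7909]
```

move_arm(translation=[[0,0,0],[0,0,0],[0,0,0],[0,0,0],[0,0,0],[0,0,0],[0,0,0],[0,0,0],[0.01,0.008,0],[0.02,0.016,0],[0.025,0.02,0],[0.03,0.022,0],[0.025,0.02,0],[0.02,0.014,0],[0.01,0.008,0],[0,0,0]], delta_rot=[[0.28,2.5,1.05],[0.56,5,2.11],[0.56,5,2.11],[0.56,5,2.11],[0.56,5,2.11],[0.56,5,2.11],[0.56,5,2.11],[0.28,2.5,1.05],[0,0,0],[0,0,0],[0,0,0],[0,0,0],[0,0,0],[0,0,0],[0,0,0],[0,0,0]])

```text
time: 18.65
eef_pos: [0.6422, 0.2004, 0.2461]
eef_rot: [[-0.038, 0.999, 0.0], [0.999, 0.038, 0.0], [0.0, 0.0, -1.0]]
contact_force: [0.7, -0.6, -1.6]
opening: 0.0137
grasp_force: 30.0
```

```bash
cat > fin.py <<'E'
from h import *
h=92
go(np.array([.6355,.369,.152])-toolrot(h)@[.171,0,.0016],toolrot(h))
print(env.observe()['eef_pos']+env.observe()['eef_rot']@[.171,-.0007,.0016])
E
python3 fin.py
```

```text
t 18.65 pos [0.6422 0.2004 0.2461] F [ 0.6781 -0.6357 -1.6232] op 0.013654377366289498 gf 29.998565716668963 j [10.6194 19.0485 79.519   0.0005 81.4292  8.4143]
shift [-0.0023 -0.0008  0.0925] rot [ 0.0032 -0.001   0.2051]
[0.6349 0.3712 0.2445]
```

move_arm(translation=[[-0.002,-0.001,0.005],[0,0,0.012],[0,0,0.016],[0,0,0.018],[0,0,0.017],[0,0,0.014],[0,0,0.007],[0,0,0.003],[0,0,0],[0,0,0],[0,0,0],[0,0,0],[0,0,0]], delta_rot=[[0,0,0],[0,0,0],[0,0,0],[0,0,0],[0,0,0],[0,0,0],[0,0,0],[0,0,0],[0,0,0],[0,0,0],[0,0,0],[0,0,0],[0,0,0]])

```text
time: 19.95
eef_pos: [0.6414, 0.1957, 0.1557]
eef_rot: [[-0.035, 0.999, 0.001], [0.999, 0.035, 0.001], [0.001, 0.001, -1.0]]
contact_force: [-0.3, 0.3, -0.9]
opening: 0.0135
grasp_force: 30.0
```

```bash
python3 fin.py; python3 - <<'E'
from h import *
f=grab('top');X=cloud(f);q=X.reshape(-1,3);q=q[~np.isnan(q[:,0])]
m=(q[:,2]>.012)&(q[:,2]<.04)&(abs(q[:,0]-.64)<.07)&(abs(q[:,1]-.37)<.07);s=q[m]
if len(s):print('dish',len(s),s.min(0),s.max(0))
s=q[(abs(q[:,2]-.152)<.015)&(abs(q[:,0]-.64)<.02)&(q[:,1]>.28)&(q[:,1]<.42)]
if len(s):print('rod',s.min(0),s.max(0))
print(env.observe()['dq'])
cv2.imwrite('pics/t9.png',cv2.resize(f['pixels'][130:275,80:273,::-1],(796,598),interpolation=3))
E
```

```text
t 19.95 pos [0.6414 0.1957 0.1557] F [-0.2738  0.2587 -0.9434] op 0.013488528345046644 gf 29.998410120606422 j [10.2179 22.6923 84.7865  0.0309 72.4305  8.1945]
shift [0.0024 0.0001 0.0021] rot [ 0.0855 -0.0421  0.0141]
[0.6347 0.3665 0.1542]
dish 19 [0.6301 0.3226 0.0128] [0.6789 0.3542 0.0258]
rod [0.6327 0.2805 0.1475] [0.6401 0.3132 0.1621]
[ 0.047   0.1032  0.0717 -0.0066 -0.0185 -0.077 ]
```

View pics/t9.png

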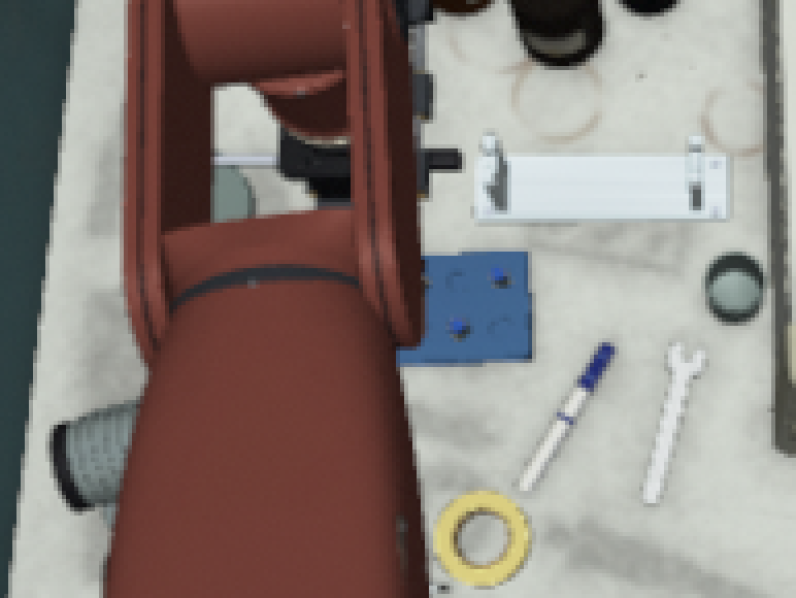

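The picture shows the rod level with its shaft at about (245,160), reaching over the dish at (235,195). The cradle is empty and nothing else has moved. I'm handing the job in.

```bash
python3 -c "
from station import env
print(env.sign_off())"
```

```text
the job is handed in; nothing more can be done
None
```

The job is handed in, with no verdict shown: the rod went down the tube until its collar met the mouth (about 7 N), was drawn fully out, and is held level, scale side up, at an estimated 3 mm from the dish's centre and 154 mm above the worktop.

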